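# Lock the scanner cradle onto its counter mount

### The arm

A 7-joint arm with a two-finger parallel gripper is mounted at the origin on the work surface. World frame = base frame: x ahead of the robot, y to its left, z up, the work surface at z = 0. Lengths are in mm, angles in rad, forces in N, time in s.
With the tool pointing down it reaches from about 400 to 850 mm from the base axis. Payload 4.4 kg.
Tool frame: the origin (TCP) lies midway between the tips of the shut fingers; the grasp point (between the pads) lies env.grip_depth behind it (env.grip_depth is the distance from the TCP to the grasp point, in mm); z points along the fingers, y is the line along which they close (so a half turn about z gives the same grasp; the last joint's range is limited). The gripper opens to 94 mm and grips with 3 to 60 N. Pads are 16 mm wide; open, the fingers measure 119 mm over their backs; the gripper's body (75 mm by 177 mm) begins 78 mm behind the grasp point.
Start: joints at [1.132, 0.628, 0.038, 1.517, -0.027, 0.996, -0.02], TCP at [236.775, -605.356, 205.478] pointing down, gripper open.
Joint ranges: [-3.06, 3.06], [-0.37, 2.12], [-1.25, 1.32], [0.18, 2.47], [-1.1, 4.24], [0.23, 1.98], [-2.94, 2.94]. Speed limits (rad/s): [2.57, 2.57, 3.14, 3.14, 3.14, 3.14, 3.14].

### API

Orientations are given as a unit quaternion [x, y, z, w].
In Python, from plant import env, eyes gives the robot as it stands. The module is installed in compiled form; this text tells all that it offers.
- The arm moves only by the tool drive_tool, never from a script. Its argument "deltas" is a list that holds one entry, the list of rows, each a list of 6 numbers: the shift along the tool's x, y, z as a fraction of full scale, then the turn, a rotation vector about the tool's x, y, z as a fraction of full scale. A call has 1 to 8 rows; each row is the pose to reach, as a shift and turn from the pose commanded when the call began, along the tool's axes at that moment; what a row does not reach only later rows make up. Full scale, the value 1, is 0.15 m for a shift and 0.5 rad for a turn. A row lasts 1/8 s, in which the tool goes at most 62.5 mm and 10.7 degrees, less where a joint would pass 70% of its speed; a pose out of reach is approached as far as the arm can. A call with a number of a shift or a turn outside -1 to 1 is refused whole. A call with a gripper value outside its range is refused whole. "hand" is the opening, from 0 (shut) to 1 (fully open), set as the call begins (left out, the last holds). The fingers move at their own pace and stop on an object; the grip force is fixed at half the most. Time passes only in rows, so rows that repeat a pose let the fingers close. It gives the time, the measured TCP pose, the force, the opening and the grip force at its end, in the units of the state.
- env.get_obs(): the state, without advancing time (a new reading comes with each control period).
- eyes.grab_frame(name): name is "side" or "top" or "wrist"; returns a dict with "color" (384x512x3 uint8, red, green, blue), "intrinsics" (3x3 intrinsics, pixels), "extrinsics" (4x4, takes a point from camera to world coordinates). Camera axes: x right, y down, z forward; pixel columns grow to the right and rows downward; lengths in mm; the calibration is good to about 2 mm. A picture is of the moment at which its call begins. There is no depth.
- env.hand_in(): hands the job in; it is judged then, once.
The state is a dict: "t": time; "joints": joint angles; "joint_vel": joint speeds; "effort": joint torques, N m; "eef_pos": TCP position; "eef_rot": TCP orientation; "wrist_force": force on the tool from outside, world axes, zero at the start; "ft_torque": the same for the moment, N m; "grip_width": opening from 0.0 (shut) to 1.0 (fully open); "grip_force": force on a finger pad.
Only numpy, scipy, OpenCV 4.12 (cv2) and the standard library are available. Lean on these libraries where they do the work, as an engineer would, in place of code of your own. Each camera call takes 0.05 s, during which the arm holds its last target. There are 200 camera calls.

### The job

Fit the scanner cradle back on its blue mount on the parts counter: lower its foot plate over the two screw heads until it lies flat on the mount, then slide it along until it is fully home and the spring tongue snaps up behind it. Feel your way and never force it: if the holes are not quite over the heads, shift it lightly, do not ram it down or against the end. Let go of it and leave everything else on the counter where it is.

Things in the scene. Friction and masses are not known exactly. Their poses are not given: they have to be found in the camera images.
- cradle_grip (a point): Scanner cradle (loose, 0.36 to 0.55 kg): black box, 48 mm along x, 58 mm along y, on an orange foot plate 90 x 170 x 4.5 mm (x, y, z) centred under it. This point: middle of the box, 36 mm above the plate's underside; z up, x = the way it slides to lock. Flat box sides rise to 76.5 mm above the underside; the top 32 mm is an open cup. A skirt 8 mm high at the foot of the y sides reaches y = +-41 mm.
- cradle: The same cradle; origin at the centre of the plate's underside. Keyholes centred at y = +65 and -65 mm: each a round entry hole 16.5 mm across at x = +16 mm, from which a slot 10 mm wide runs towards -x and ends at x = -4.6 mm.
- mount: Mount: blue base fixed to the counter (218 mm along y, x = -122 to +91 mm; origin on its underside, z up) with a dark screw plate clamped on it through oversize holes, top face 7 mm above the origin. As adjusted, the screw plate sits up to 7 mm off centre in x and in y, differently each time (its pose is not given). The cradle goes on with its x and y along the mount's.
- tongue (a joint): Spring tongue of the screw plate (steel, red tip, 22 mm wide, tip at x = -46 mm on that plate): 0 rad up, tip 3.5 mm proud; 0.065 flush. It pushes up with 3 N (up) to 6 N (flush). The cradle's plate presses it flat on the way down; it snaps up behind the plate's rear edge only in the last 1.5 mm of the slide and bars the way back.
- mount_mid (a point): On the screw plate, at its own (0, +65) and (0, -65) mm, two bright shoulder screws: shank 8 mm across, flat cheese head 14 mm across, from 6.5 to 11.5 mm above the plate. Cradle centre, from the screw plate's: x = -16 mm with the entry holes over the heads, 11.5 mm up if it rests on them; then it slides to +x, home at x = 0 (slots end on the shanks at +0.6 mm). Metal slides at friction 0.2 to 0.3. This point: mount origin, 7 mm up.
- scanner: Bystander: handheld barcode scanner, grey and black pistol shape lying on its side, 95 x 160 x 46 mm; origin on its underside.
- carton_a: Bystander: yellow lamp carton with a blue band, 70 x 70 x 85 mm; origin on its underside.
- carton_b: Bystander: second, identical yellow lamp carton, 70 x 70 x 85 mm; origin on its underside.
- screwdriver: Bystander: screwdriver lying on the counter; origin on its underside.
- tape: Bystander: roll of amber parcel tape lying flat, 100 mm across, 48 mm high; origin on its underside.
- mug: Bystander: blue coffee mug, 80 mm across, 95 mm high; origin on its underside.
- relay: Bystander: black automotive relay, 30 x 30 x 38 mm, pins up; origin on its underside.
Mind the look-alikes: they are no part of the job. Leave any turquoise or yellow look-alike of the cradle alone.

How it is judged:
By the outcome, as a careful person would: the job done as asked, in the order asked, and still so for the second after the job is handed in, with the robot touching nothing.
It also fails if it takes over 64 s, if anything falls off the work surface, if the arm or the gripper's body presses on something with over 40 N, if the wrist force passes 120 N, or if a joint passes its speed limit or range.

## Working session

There is one attempt and no reset: what is moved stays moved. The work goes in short steps, Python scripts to look and compute and a tool call to move; the robot and the scene stay as the last step left them, time stands still between calls to the robot, and variables do not carry over. Pictures are saved under pics/ and viewed, at most 10 in all, crops included, and the job is handed in when it is done.

Besides the shell and the picture viewer there is one more tool, called after "Emit:" by a JSON object that holds its "name" and its "arguments". drive_tool: Moves the arm, as the interface text tells. Its arguments: {"type":"object","properties":{"deltas":{"type":"array","items":{"type":"array","items":{"type":"array","items":{"type":"number","minimum":-1,"maximum":1}}}},"hand":{"type":"number"}},"required":["deltas"]}

```bash
mkdir -p pics; cat > h.py <<'E'
import numpy as np, cv2
from plant import env, eyes
def snap(n,f):
    r=eyes.grab_frame(n); cv2.imwrite(f'pics/{f}.png',r['color'][:,:,::-1]); np.savez(f'pics/{f}.npz',K=r['intrinsics'],T=r['extrinsics']); return r
def cam(f):
    d=np.load(f'pics/{f}.npz'); return d['K'],d['T']
def ray(f,u,v):
    K,T=cam(f); d=T[:3,:3]@np.linalg.inv(K)@[u,v,1]; return T[:3,3],d/np.linalg.norm(d)
def atz(f,u,v,z):
    o,d=ray(f,u,v); return o+d*(z-o[2])/d[2]
def tri(obs):
    A=np.zeros((3,3));b=np.zeros(3)
    for f,u,v in obs:
        o,d=ray(f,u,v);P=np.eye(3)-np.outer(d,d);A+=P;b+=P@o
    p=np.linalg.solve(A,b)
    return p
def proj(f,p):
    K,T=cam(f); c=np.linalg.inv(T)@np.append(p,1); q=K@c[:3]; return q[:2]/q[2]
E
python3 - <<'E'
from h import *
print(env.get_obs(), env.grip_depth)
a=snap('top','top0')['color'];b=snap('side','side0')['color'];snap('wrist','wr0')
for n in('top0','side0'):print(cam(n)[1].round(2).tolist(),cam(n)[0][0,0])
cv2.imwrite('pics/ts.png',cv2.resize(np.vstack([a,b])[:,:,::-1],None,fx=.78,fy=.78))
E
```

```text
{'t': 0.0, 'joints': array([ 1.1322037 ,  0.62934037,  0.03843873,  1.51829289, -0.02699337,
        0.99627872, -0.01996671]), 'joint_vel': array([-1.53856611e-04, -4.37037198e-04,  1.55227031e-03,  1.39985615e-03,
       -2.75903441e-04,  5.35501753e-04,  2.96136268e-05]), 'effort': array([-4.28643052e-04, -5.49734759e+01,  1.14337943e+00, -1.86630160e+01,
       -5.22390590e-02,  2.38148833e-02,  1.50322585e-04]), 'eef_pos': array([ 236.5430174 , -604.76313138,  204.58179923]), 'eef_rot': array([ 9.82674229e-01,  1.85339012e-01, -1.79391654e-04, -8.82672259e-04]), 'wrist_force': array([-0.67009204, -0.67731043,  0.66280531]), 'ft_torque': array([ 0.00372744, -0.01481449,  0.04033934]), 'grip_force': 0.0, 'grip_width': 1.0012037751021388} 18.8
[[-0.03, -1.0, 0.1, 415.64], [-1.0, 0.03, 0.0, -5.74], [-0.01, -0.09, -1.0, 1228.62], [0.0, 0.0, 0.0, 1.0]] 424.3671527743949
[[-0.82, -0.39, 0.43, -32.86], [-0.58, 0.53, -0.62, 807.16], [0.01, -0.75, -0.66, 903.41], [0.0, 0.0, 0.0, 1.0]] 382.14598239315546
```

View pics/top0.png

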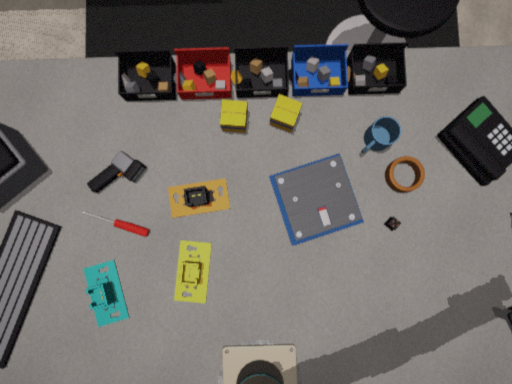

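View pics/side0.png

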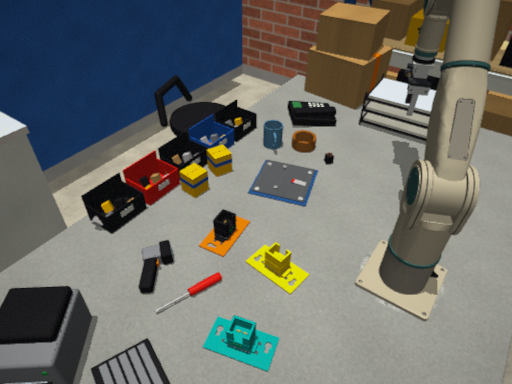

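Candidates in top0: orange plate with black box (198,197) is the cradle. The yellow one (192,272) and the turquoise one (106,293) are look-alikes. The mount is at (316,198), its screws at about (295,199) and (338,185), and the red tongue tip near (323,210). I'll go closer with the wrist camera.

```bash
python3 - <<'E'
from h import *
print('cradle',atz('top0',198,197,60),tri([('top0',198,197),('side0',225,222)]))
for p in [(295,199),(338,185),(323,210)]: print(atz('top0',*p,15))
K,T=cam('wr0');print(K.round(1).tolist(),T.round(3).tolist(), env.get_obs()['eef_pos'])
E
```

```text
cradle [517.88828659 156.77085474  60.        ] [519.58048767 158.53621386  51.77743874]
[ 508.18982158 -115.07378407   15.        ]
[ 545.02671147 -240.0337335    15.        ]
[ 474.40712791 -193.88697411   15.        ]
[[284.0, 0.0, 254.2], [0.0, 284.0, 187.3], [0.0, 0.0, 1.0]] [[0.364, -0.903, -0.228, 301.943], [-0.931, -0.354, -0.087, -579.373], [-0.002, 0.244, -0.97, 385.068], [0.0, 0.0, 0.0, 1.0]] [ 236.60535757 -604.90162798  204.80222372]
```

View pics/wr0.png

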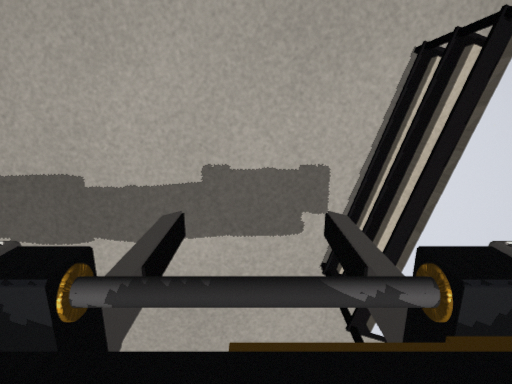

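```bash
cat >> h.py <<'E'
def plan(xyz,psi,cur=None,n=9):
    o=env.get_obs(); p=np.array(o['eef_pos']) if cur is None else np.array(cur[:3],float)
    q=o['eef_rot']; s=2*np.arctan2(q[1],q[0]) if cur is None else cur[3]
    xyz=np.array(xyz,float)
    for _ in range(n):
        ax=np.array([[np.cos(s),np.sin(s),0],[np.sin(s),-np.cos(s),0],[0,0,-1]])
        d=ax@(xyz-p)/150; r=-(psi-s+np.pi)%(2*np.pi)-0 
        r=-((psi-s+np.pi)%(2*np.pi)-np.pi)/.5
        if abs(d).max()<.002 and abs(r)<.004: break
        d=d/max(1,abs(d).max()); r=np.clip(r,-1,1); d=d.round(3); r=round(r,3)
        print(d,r); p=p+ax.T@d*150; s=s-r*.5
    print('end',p.round(1),s)
E
python3 -c "
from h import *
plan([554,-274,150],1.859,[236.8,-605.4,205.5,.373])"
```

```text
[ 1.    -0.464  0.133] -1.0
[1.    0.066 0.121] -1.0
[0.805 0.511 0.116] -0.972
end [ 554. -274.  150.] 1.859
```

Emit:
{"name": "drive_tool", "arguments": {"deltas": [[[1,-0.464,0.133,0,0,-1],[1,-0.464,0.133,0,0,-1],[1,-0.464,0.133,0,0,-1],[1,-0.464,0.133,0,0,-1]]]}}

```text
t: 0.65
eef_pos: [354.5, -482.0, 185.0]
eef_rot: [0.905, 0.426, 0.001, -0.001]
wrist_force: [-0.3, -0.8, -0.5]
grip_width: 1.001
grip_force: 0.0
```

Emit:
{"name": "drive_tool", "arguments": {"deltas": [[[1,0.066,0.121,0,0,-1],[1,0.066,0.121,0,0,-1],[1,0.066,0.121,0,0,-1],[1,0.066,0.121,0,0,-1]]]}}

```text
t: 1.15
eef_pos: [455.9, -376.5, 167.1]
eef_rot: [0.773, 0.634, 0.0, -0.0]
wrist_force: [0.3, -0.1, -0.9]
grip_width: 0.997
grip_force: 0.0
```

Emit:
{"name": "drive_tool", "arguments": {"deltas": [[[0.805,0.511,0.116,0,0,-0.972],[0.805,0.511,0.116,0,0,-0.972],[0.805,0.511,0.116,0,0,-0.972],[0.805,0.511,0.116,0,0,-0.972],[0.805,0.511,0.116,0,0,-0.972]]]}}

```text
t: 1.78
eef_pos: [551.9, -277.7, 149.9]
eef_rot: [0.601, 0.799, -0.001, -0.0]
wrist_force: [-0.1, -0.5, 0.6]
grip_width: 0.998
grip_force: 0.0
```

```bash
python3 - <<'E'
from h import *
snap('wrist','wm1'); o=env.get_obs(); print(o['t'],o['eef_pos'],o['eef_rot'],o['joints'].round(2))
plan([519,157,150],1.69,[554,-274,150,1.859])
E
```

```text
1.825 [ 552.07222403 -277.46227498  150.02911582] [ 6.01035533e-01  7.99221406e-01 -1.19319238e-03  8.83889083e-05] [ 0.63  0.66 -0.35  1.66  0.28  0.87  0.45]
[1.   0.21 0.  ] 0.338
[1.    0.038 0.   ] -0.0
[0.86  0.033 0.   ] -0.0
end [519.  157.1 150. ] 1.69
```

View pics/wm1.png

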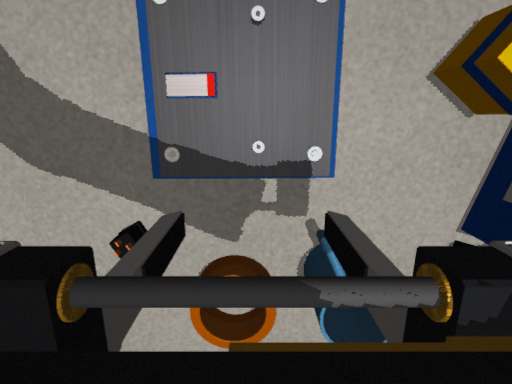

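wm1 shows the screw heads at (258,13) and (258,147), with the tongue's red tip at (211,85). Image right is the mount's +x. I'll take a second view 75 mm further on.

Emit:
{"name": "drive_tool", "arguments": {"deltas": [[[0.5,0,0,0,0,0],[0.5,0,0,0,0,0],[0.5,0,0,0,0,0],[0.5,0,0,0,0,0],[0.5,0,0,0,0,0]]]}}

```text
t: 2.45
eef_pos: [532.8, -204.0, 149.9]
eef_rot: [0.599, 0.8, -0.0, 0.0]
wrist_force: [-0.1, 0.8, -0.7]
grip_width: 0.994
grip_force: 0.0
```

```bash
cat >> h.py <<'E'
def bright(f,u,v,r=9,th=None):
    g=cv2.cvtColor(cv2.imread(f'pics/{f}.png'),cv2.COLOR_BGR2GRAY).astype(float)
    v0,u0=max(0,int(v-r)),int(u-r); w=g[v0:int(v+r)+1,u0:int(u+r)+1]
    th=th or (w.max()+np.median(w))/2
    m=(w>th).astype(np.uint8); c=max(cv2.findContours(m,cv2.RETR_EXTERNAL,cv2.CHAIN_APPROX_NONE)[0],key=cv2.contourArea)
    (x,y),R=cv2.minEnclosingCircle(c); return u0+x,v0+y,R
E
python3 - <<'E'
from h import *
snap('wrist','wm2'); print(env.get_obs()['eef_pos'])
P=[]
for u,v in [(258,13),(258,147)]:
    a=bright('wm1',u,v)[:2]
    p=atz('wm1',*a,18.5); g=proj('wm2',p)
    b=bright('wm2',*g,r=11); q=tri([('wm1',*a),('wm2',*b[:2])]); print(a,g,b,p,q); P.append(p)
d=P[0]-P[1]; print(np.linalg.norm(d),np.arctan2(-d[0],d[1]))
a=P=None
for f in('wm1','wm2'):
    im=cv2.imread(f'pics/{f}.png').astype(int); m=((im[:,:,2]>150)&(im[:,:,1]<80)&(im[:,:,0]<80)).astype(np.uint8)
    print(f,[ (c,s[:5]) for c,s in zip(*[cv2.connectedComponentsWithStats(m)[k] for k in(3,2)]) if s[4]>20])
E
```

```text
[ 532.74918345 -203.58142042  149.85189959]
(257.5957450866699, 12.829787254333496) [255.62231735  94.49818986] (255.87931060791016, 94.741379737854, 6.534787654876709) [ 507.7700109  -115.16137445   18.5       ] [ 507.97844149 -115.41943266   19.47240957]
(258.3072290420532, 146.5722894668579) [255.96620794 212.70737738] (256.5, 216.5, 3.5356338024139404) [ 545.00374683 -240.19333088   18.5       ] [ 544.60415452 -238.33524274   36.44393338]
130.45819721951696 0.28943149042375
wm1 [(array([255.62022568, 191.10815229]), array([     0,      0,    512,    384, 195761], dtype=int32)), (array([210.76582278,  84.34810127]), array([207,  74,   8,  22, 158], dtype=int32)), (array([204.64784946, 328.93548387]), array([191, 308,  39,  40, 372], dtype=int32)), (array([264.12380952, 326.08888889]), array([242, 308,  33,  34, 315], dtype=int32))]
wm2 [(array([255.56699928, 191.31790894]), array([     0,      0,    512,    384, 196226], dtype=int32)), (array([211.13274336, 154.96460177]), array([208, 147,   7,  18, 113], dtype=int32)), (array([228.07024793, 338.85123967]), array([207, 335,  50,  12, 242], dtype=int32)), (array([200.11111111, 347.07407407]), array([196, 343,   8,   8,  27], dtype=int32))]
```

```bash
python3 -c "
from h import *
plan([531,50,160],1.69,[532.7,-202.1,150,1.859])"
```

```text
[ 1.     0.289 -0.041] 0.338
[ 0.636  0.072 -0.026] -0.0
end [531.  50. 160.] 1.69
```

Emit:
{"name": "drive_tool", "arguments": {"deltas": [[[1,0.289,-0.041,0,0,0.338],[1,0.289,-0.041,0,0,0.338],[1,0.289,-0.041,0,0,0.338],[1,0.289,-0.041,0,0,0.338]]]}}

```text
t: 3.0
eef_pos: [532.1, -43.3, 156.4]
eef_rot: [0.662, 0.749, 0.001, -0.0]
wrist_force: [-0.4, -1.0, -0.4]
grip_width: 1.001
grip_force: 0.0
```

Emit:
{"name": "drive_tool", "arguments": {"deltas": [[[0.636,0.072,-0.026,0,0,0],[0.636,0.072,-0.026,0,0,0],[0.636,0.072,-0.026,0,0,0],[0.636,0.072,-0.026,0,0,0],[0.636,0.072,-0.026,0,0,0]]]}}

```text
t: 3.62
eef_pos: [531.2, 47.4, 159.8]
eef_rot: [0.665, 0.747, -0.001, 0.0]
wrist_force: [0.6, 1.0, 0.0]
grip_width: 1.004
grip_force: 0.0
```

```bash
python3 - <<'E'
from h import *
r=snap('wrist','wc1'); print(env.get_obs()['eef_pos'],proj('wc1',[519,157,30]))
cv2.imwrite('pics/wc1c.png',cv2.resize(r['color'][:250,120:420,::-1],None,fx=2.3,fy=2.3,interpolation=cv2.INTER_CUBIC))
E
```

```text
[531.20789168  47.82616233 159.87513731] [255.22484754  75.82345472]
```

View pics/wc1c.png

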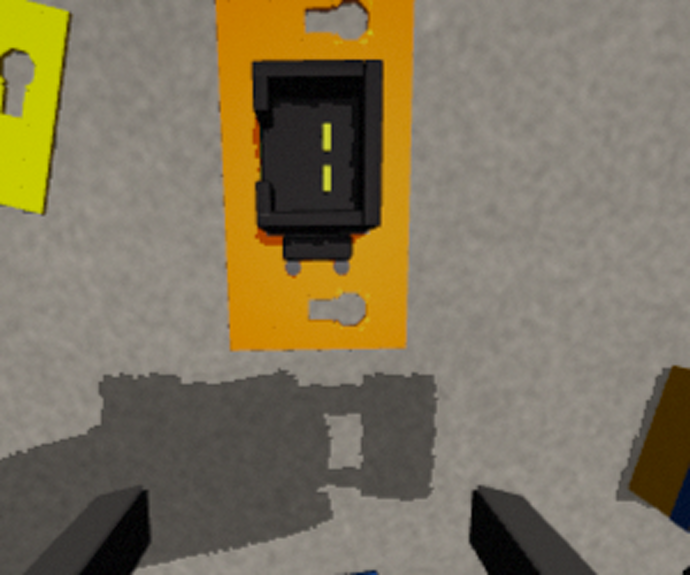

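The crop shows a black box on an orange plate, with entry holes at crop (350,20) and (350,308). Both are on the right (+x) side, as the mount needs, so this is the cradle. I'll take a second view 50 mm on for the fit.

Emit:
{"name": "drive_tool", "arguments": {"deltas": [[[0.33,0,0,0,0,0],[0.33,0,0,0,0,0],[0.33,0,0,0,0,0],[0.33,0,0,0,0,0],[0.33,0,0,0,0,0]]]}}

```text
t: 4.3
eef_pos: [525.3, 98.0, 160.0]
eef_rot: [0.665, 0.747, -0.0, 0.0]
wrist_force: [-0.4, 0.2, 0.7]
grip_width: 1.0
grip_force: 0.0
```

```bash
python3 - <<'E'
from h import *
r=snap('wrist','wc2'); print(env.get_obs()['eef_pos'],env.get_obs()['eef_rot'])
im=cv2.imread('pics/wc2.png'); h=cv2.cvtColor(im,cv2.COLOR_BGR2HSV)
m=cv2.inRange(h,(8,150,120),(22,255,255)); n,l,s,c=cv2.connectedComponentsWithStats(m)
k=[i for i in range(1,n) if s[i,4]>100]; print([(s[i],c[i].round()) for i in k])
i=max(k,key=lambda i:s[i,4]); mm=(l==i).astype(np.uint8)
hull=cv2.convexHull(max(cv2.findContours(mm,0,cv2.CHAIN_APPROX_NONE)[0],key=cv2.contourArea))[:,0]
W=np.array([atz('wc2',u,v,4.5)[:2] for u,v in hull],np.float32)
rc=cv2.minAreaRect(W); print('rect',rc); 
# hull edges in the image to guess corners
q=cv2.approxPolyDP(hull.reshape(-1,1,2),4,True)[:,0]; print(q.tolist())
# corner check in first view: tri of the two near corners
im1=cv2.cvtColor(cv2.imread('pics/wc1.png'),cv2.COLOR_BGR2HSV);m1=cv2.inRange(im1,(8,150,120),(22,255,255));n,l,s,c=cv2.connectedComponentsWithStats(m1)
i=max([i for i in range(1,n)],key=lambda i:s[i,4]*(abs(c[i][0]-260)<60));h1=cv2.convexHull(max(cv2.findContours((l==i).astype(np.uint8),0,2)[0],key=cv2.contourArea))
q1=cv2.approxPolyDP(h1,4,True)[:,0];print(q1.tolist())
for a in q:
    for b in q1:
        g=proj('wc1',atz('wc2',*a,4.5))
        if np.hypot(*(g-b))<8: print('tri',a,b,tri([('wc2',*a),('wc1',*b)]))
E
```

```text
[525.36039511  98.22531512 160.03530938] [ 6.64353548e-01  7.47418447e-01 -1.00234337e-04  1.37534081e-04]
[(array([ 215,   41,   84,  153, 7591], dtype=int32), array([256., 113.])), (array([ 57, 278,   9,  38, 124], dtype=int32), array([ 60., 298.]))]
rect ((520.6627807617188, 161.61468505859375), (90.5612564086914, 170.59014892578125), 7.303416728973389)
[[298, 41], [294, 192], [221, 193], [215, 42]]
[[299, 0], [295, 151], [221, 152], [214, 0]]
tri [294 192] [295 151] [576.24369828  82.32535841  -1.39046505]
tri [221 193] [221 152] [4.87181825e+02 7.10131769e+01 3.48981628e-01]
```

```bash
python3 -c "
from h import *
plan([520.7,161.6,95],1.698,[525.1,99.1,160,1.69])
plan([520.7,161.6,17.5],1.698,[520.7,161.6,95,1.698])"
```

```text
[0.417 0.02  0.433] -0.016
end [520.6 161.6  95. ] 1.698
[0.    0.    0.517] -0.0
end [520.7 161.6  17.5] 1.698
```

Emit:
{"name": "drive_tool", "arguments": {"deltas": [[[0.417,0.02,0.2,0,0,-0.016],[0.417,0.02,0.433,0,0,-0.016],[0.417,0.02,0.433,0,0,-0.016],[0.417,0.02,0.433,0,0,-0.016],[0.417,0.02,0.433,0,0,-0.016]]]}}

```text
t: 4.97
eef_pos: [522.0, 160.8, 96.5]
eef_rot: [0.661, 0.75, 0.001, 0.001]
wrist_force: [0.4, 0.7, -1.0]
grip_width: 1.001
grip_force: 0.0
```

Emit:
{"name": "drive_tool", "arguments": {"deltas": [[[0,0,0.15,0,0,0],[0,0,0.3,0,0,0],[0,0,0.42,0,0,0],[0,0,0.515,0,0,0],[0,0,0.515,0,0,0],[0,0,0.515,0,0,0],[0,0,0.515,0,0,0]]]}}

```text
t: 5.85
eef_pos: [521.4, 161.8, 18.6]
eef_rot: [0.661, 0.751, 0.001, 0.0]
wrist_force: [0.5, -0.3, -0.1]
grip_width: 0.999
grip_force: 0.0
```

Emit:
{"name": "drive_tool", "arguments": {"deltas": [[[0,0,0,0,0,0],[0,0,0,0,0,0],[0,0,0,0,0,0],[0,0,0,0,0,0],[0,0,0,0,0,0],[0,0,0,0,0,0],[0,0,0,0,0,0],[0,0,0,0,0,0]]], "hand": 0.3}}

```text
t: 6.85
eef_pos: [520.9, 161.7, 17.8]
eef_rot: [0.661, 0.751, 0.0, 0.0]
wrist_force: [0.2, -0.3, 0.6]
grip_width: 0.507
grip_force: 30.0
```

```bash
python3 -c "
from h import *
plan([520.7,161.6,85],1.698,[520.7,161.6,17.7,1.698])
plan([511.1,-182.3,60],1.860,[520.7,161.6,85,1.698])"
```

```text
[ 0.     0.    -0.449] -0.0
end [520.7 161.6  85.1] 1.698
[-1.    -0.156  0.074] -0.324
[-1.    -0.329  0.076] -0.0
[-0.217 -0.071  0.017] -0.0
end [ 511.1 -182.2   60. ] 1.8599999999999999
```

Emit:
{"name": "drive_tool", "arguments": {"deltas": [[[0,0,-0.06,0,0,0],[0,0,-0.15,0,0,0],[0,0,-0.27,0,0,0],[0,0,-0.38,0,0,0],[0,0,-0.449,0,0,0],[0,0,-0.449,0,0,0],[0,0,-0.449,0,0,0],[0,0,-0.449,0,0,0]]]}}

```text
t: 7.85
eef_pos: [520.2, 161.4, 84.5]
eef_rot: [0.661, 0.751, -0.001, -0.0]
wrist_force: [-0.3, 0.6, -6.4]
grip_width: 0.51
grip_force: 30.0
```

Emit:
{"name": "drive_tool", "arguments": {"deltas": [[[-0.12,-0.02,0,0,0,-0.03],[-0.3,-0.047,0.01,0,0,-0.1],[-0.5,-0.078,0.03,0,0,-0.16],[-0.7,-0.11,0.05,0,0,-0.22],[-0.88,-0.14,0.065,0,0,-0.29],[-1,-0.156,0.074,0,0,-0.324],[-1,-0.156,0.074,0,0,-0.324]]]}}

```text
t: 8.72
eef_pos: [515.7, 6.4, 73.7]
eef_rot: [0.6, 0.8, -0.001, -0.0]
wrist_force: [1.2, 0.9, -6.0]
grip_width: 0.511
grip_force: 30.0
```

Emit:
{"name": "drive_tool", "arguments": {"deltas": [[[-0.12,-0.04,0,0,0,0],[-0.3,-0.1,0.01,0,0,0],[-0.5,-0.165,0.03,0,0,0],[-0.7,-0.23,0.05,0,0,0],[-0.88,-0.29,0.065,0,0,0],[-1,-0.329,0.076,0,0,0],[-1,-0.329,0.076,0,0,0]]]}}

```text
t: 9.6
eef_pos: [511.8, -149.0, 62.5]
eef_rot: [0.599, 0.801, -0.0, -0.0]
wrist_force: [0.1, 0.2, -5.6]
grip_width: 0.507
grip_force: 30.0
```

Emit:
{"name": "drive_tool", "arguments": {"deltas": [[[-0.1,-0.03,0.01,0,0,0],[-0.217,-0.071,0.017,0,0,0],[-0.217,-0.071,0.017,0,0,0],[-0.217,-0.071,0.017,0,0,0],[-0.217,-0.071,0.017,0,0,0],[-0.217,-0.071,0.017,0,0,0]]]}}

```text
t: 10.35
eef_pos: [511.2, -181.6, 60.2]
eef_rot: [0.598, 0.802, 0.0, -0.0]
wrist_force: [-0.5, -0.0, -4.1]
grip_width: 0.51
grip_force: 30.0
```

```bash
python3 - <<'E'
from h import *
r=snap('wrist','wp1');r2=snap('side','sp1'); o=env.get_obs();print(o['eef_pos'],2*np.arctan2(o['eef_rot'][1],o['eef_rot'][0]),o['wrist_force'])
a=cv2.resize(r['color'][60:300,140:380],(480,480),interpolation=cv2.INTER_CUBIC)
u,v=proj('sp1',[520,-178,20]).astype(int); print(u,v)
b=cv2.resize(r2['color'][v-70:v+50,u-40:u+40],(320,480),interpolation=cv2.INTER_CUBIC)
cv2.imwrite('pics/p1.png',np.hstack([a,b])[:,:,::-1])
E
```

```text
[ 511.15428961 -181.8428188    60.21000917] 1.860355904223431 [ 5.77899055e-02  2.09914758e-03 -4.99031932e+00]
281 176
```

View pics/p1.png

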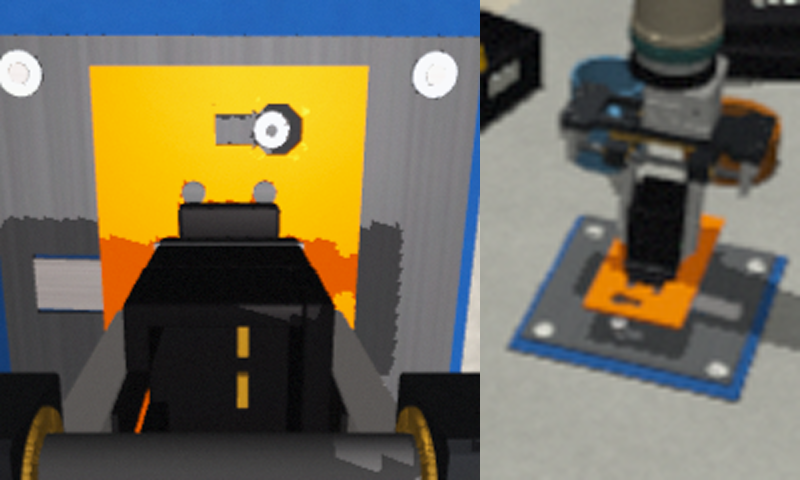

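p1: the screw head at crop (271,130) shows through the entry hole, centred about (276,130), so it is nearly aligned. I'll compute the offset.

```bash
python3 - <<'E'
from h import *
g=cv2.cvtColor(cv2.imread('pics/wp1.png'),cv2.COLOR_BGR2HSV)
orange=cv2.inRange(g,(5,140,120),(30,255,255)); sub=1-(orange[105:146,240:300]>0).astype(np.uint8)
n,l,s,c=cv2.connectedComponentsWithStats(sub); i=max(range(1,n),key=lambda i:s[i,4]); 
m=(l==i); print(s[i]); ys,xs=np.where(m); 
cnt=max(cv2.findContours(m.astype(np.uint8),0,cv2.CHAIN_APPROX_NONE)[0],key=cv2.contourArea)[:,0]
cnt=cnt[cnt[:,0]>cnt[:,0].max()-15].astype(float); 
A=np.c_[2*cnt,np.ones(len(cnt))]; x=np.linalg.lstsq(A,(cnt**2).sum(1),rcond=None)[0]; R=np.sqrt(x[2]+x[0]**2+x[1]**2)
hc=x[:2]+[240,105]; b=bright('wp1',275.5,125,r=10,th=150); print(hc,R,b)
e=env.get_obs()['eef_pos']; yaw=.2895; Rm=np.array([[np.cos(yaw),np.sin(yaw)],[-np.sin(yaw),np.cos(yaw)]])
H=atz('wp1',*hc,47)[:2]; S=atz('wp1',b[0],b[1],18.5)[:2]
print('hole in tool',Rm@(H-e[:2]),'screw in tool',Rm@(S-e[:2]),'hole-screw mount axes',Rm@(H-S), S)
E
```

```text
[  8   7  42  25 773]
[277.39537839 123.94277523] 12.273099973920882 (272.54145097732544, 125.89896392822266, 11.819674491882324)
hole in tool [15.07070366 65.71733729] screw in tool [13.65344004 63.49995573] hole-screw mount axes [1.41726361 2.21738155] [ 506.11203825 -117.08761434]
```

```bash
python3 - <<'E'
from h import *
g=cv2.cvtColor(cv2.imread('pics/wp1.png'),cv2.COLOR_BGR2GRAY)
print(g[124:127,255:294]); e=env.get_obs()['eef_pos']; yaw=.2895; Rm=np.array([[np.cos(yaw),np.sin(yaw)],[-np.sin(yaw),np.cos(yaw)]])
for th in(190,215):
    b=bright('wp1',275.5,125,r=12,th=th); S=atz('wp1',b[0],b[1],18.5)[:2]; H=atz('wp1',277.4+.0,123.94,47)[:2]
    print(b,'screw in tool',Rm@(S-e[:2]),'h-s',Rm@(H-S),S)
E
```

```text
[[141 141 143 145 144 143 141 139 137 139 137 157 228 249 250 250 250 243
  176 151 151 151 150 199 248 250 250 250 247 216  78  67  68  68  68  91
  161 203 202]
 [139 141 143 144 142 140 141 139 138 139 126 137 235 250 250 249 249 242
  154 145 145 145 147 190 245 250 250 250 241 136  76  67  66  67  66  88
  161 202 201]
 [140 141 141 143 140 141 138 139 137 138 123  91 191 249 250 250 250 242
  153 146 144 143 155 218 250 250 250 250 241 128  66  68  68  69  68  91
  166 201 201]]
(275.5, 124.5, 8.860122680664062) screw in tool [15.89712157 64.54611251] h-s [-0.82337779  1.17302972] [ 507.96370327 -115.44448092]
(275.5, 124.5, 8.746527671813965) screw in tool [15.89712157 64.54611251] h-s [-0.82337779  1.17302972] [ 507.96370327 -115.44448092]
```

Emit:
{"name": "drive_tool", "arguments": {"deltas": [[[-0.003,0.002,0.05,0,0,0],[-0.006,0.003,0.1,0,0,0],[-0.006,0.003,0.14,0,0,0],[-0.006,0.003,0.14,0,0,0],[-0.006,0.003,0.14,0,0,0],[-0.006,0.003,0.14,0,0,0]]]}}

```text
t: 11.2
eef_pos: [512.0, -183.0, 39.4]
eef_rot: [0.598, 0.802, 0.0, 0.0]
wrist_force: [-0.5, -0.0, -3.9]
grip_width: 0.509
grip_force: 30.0
```

```bash
python3 - <<'E'
from h import *
r=snap('wrist','wp2'); o=env.get_obs();e=o['eef_pos'];print(e,o['wrist_force'])
H=proj('wp2',[e[0]-65*np.sin(.2895)+16*np.cos(.2895),e[1]+65*np.cos(.2895)+16*np.sin(.2895),24]); print(H)
u,v=H.astype(int); cv2.imwrite('pics/p2.png',cv2.resize(r['color'][v-35:v+35,u-45:u+35,::-1],None,fx=7,fy=7,interpolation=cv2.INTER_CUBIC))
print(u-45,v-35)
E
```

```text
[ 511.9461503  -182.97680383   39.37017633] [-0.07145178  0.84922214 -4.68939256]
[278.53959411 124.5150477 ]
233 89
```

View pics/p2.png

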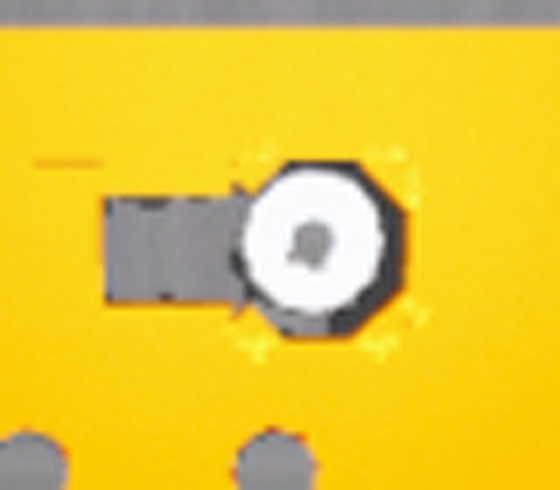

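```bash
python3 - <<'E'
from h import *
yaw=.2895; Rm=np.array([[np.cos(yaw),np.sin(yaw)],[-np.sin(yaw),np.cos(yaw)]])
z=env.get_obs()['eef_pos'][2]-17.7
S=atz('wp2',277.7,123.4,18.5)[:2]; H=atz('wp2',278.0,124.6,z+4.5)[:2]
print(z,'h-s',Rm@(H-S),S, Rm@(H-env.get_obs()['eef_pos'][:2]))
E
```

```text
21.67017632851694 h-s [-0.4044308  -0.58644046] [ 508.42509947 -115.58321539] [15.46009523 65.00784569]
```

Emit:
{"name": "drive_tool", "arguments": {"deltas": [[[0.004,0.003,0,0,0,0],[0.004,0.003,0.007,0,0,0],[0.004,0.003,0.014,0,0,0],[0.004,0.003,0.02,0,0,0],[0.004,0.003,0.026,0,0,0],[0.004,0.003,0.032,0,0,0],[0.004,0.003,0.032,0,0,0]]]}}

```text
t: 12.12
eef_pos: [512.0, -182.2, 34.3]
eef_rot: [0.598, 0.802, -0.0, -0.0]
wrist_force: [0.3, 0.3, -5.4]
grip_width: 0.513
grip_force: 30.0
```

Force is unchanged below head height, so the heads are in the holes. I'll keep lowering gently.

Emit:
{"name": "drive_tool", "arguments": {"deltas": [[[0,0,0.01,0,0,0],[0,0,0.02,0,0,0],[0,0,0.03,0,0,0],[0,0,0.038,0,0,0],[0,0,0.046,0,0,0],[0,0,0.046,0,0,0],[0,0,0.046,0,0,0]]]}}

```text
t: 13.0
eef_pos: [512.0, -182.2, 27.6]
eef_rot: [0.598, 0.802, -0.0, 0.0]
wrist_force: [-1.7, 0.1, -1.7]
grip_width: 0.511
grip_force: 30.0
```

Emit:
{"name": "drive_tool", "arguments": {"deltas": [[[0,0,0.006,0,0,0],[0,0,0.012,0,0,0],[0,0,0.017,0,0,0],[0,0,0.017,0,0,0],[0,0,0.017,0,0,0]]]}}

```text
t: 13.62
eef_pos: [512.2, -182.2, 25.0]
eef_rot: [0.598, 0.802, 0.0, 0.0]
wrist_force: [0.1, -1.2, -0.2]
grip_width: 0.508
grip_force: 30.0
```

Emit:
{"name": "drive_tool", "arguments": {"deltas": [[[0,0,0.003,0,0,0],[0,0,0.005,0,0,0],[0,0,0.005,0,0,0]]]}}

```text
t: 14.0
eef_pos: [512.3, -182.3, 24.8]
eef_rot: [0.598, 0.802, 0.0, 0.0]
wrist_force: [-2.5, 0.6, 6.5]
grip_width: 0.508
grip_force: 30.0
```

Seated flat: about +6 N with z stopped. Next, slide along tool +y, which is the mount's +x.

Emit:
{"name": "drive_tool", "arguments": {"deltas": [[[0,0.008,0,0,0,0],[0,0.02,0,0,0,0],[0,0.033,0,0,0,0],[0,0.046,0,0,0,0],[0,0.06,0,0,0,0],[0,0.06,0,0,0,0]]]}}

```text
t: 14.75
eef_pos: [520.8, -180.3, 24.8]
eef_rot: [0.598, 0.801, -0.0, 0.001]
wrist_force: [-2.5, -0.5, 5.6]
grip_width: 0.513
grip_force: 30.0
```

Emit:
{"name": "drive_tool", "arguments": {"deltas": [[[0,0.007,0,0,0,0],[0,0.014,0,0,0,0],[0,0.021,0,0,0,0],[0,0.027,0,0,0,0],[0,0.027,0,0,0,0]]]}}

```text
t: 15.38
eef_pos: [524.4, -179.2, 24.8]
eef_rot: [0.598, 0.801, -0.0, 0.0]
wrist_force: [-2.0, -1.0, 5.8]
grip_width: 0.511
grip_force: 30.0
```

Emit:
{"name": "drive_tool", "arguments": {"deltas": [[[0,0.005,0,0,0,0],[0,0.01,0,0,0,0],[0,0.01,0,0,0,0],[0,0.01,0,0,0,0]]]}}

```text
t: 15.88
eef_pos: [526.1, -178.6, 24.6]
eef_rot: [0.598, 0.801, -0.0, 0.0]
wrist_force: [-2.5, -0.9, 5.9]
grip_width: 0.508
grip_force: 30.0
```

Emit:
{"name": "drive_tool", "arguments": {"deltas": [[[0,0.004,0,0,0,0],[0,0.007,0,0,0,0],[0,0.007,0,0,0,0],[0,0.007,0,0,0,0]]]}}

```text
t: 16.38
eef_pos: [526.9, -178.4, 24.6]
eef_rot: [0.598, 0.801, -0.0, 0.0]
wrist_force: [-2.0, -1.7, 6.4]
grip_width: 0.509
grip_force: 30.0
```

Emit:
{"name": "drive_tool", "arguments": {"deltas": [[[0,0.002,0,0,0,0],[0,0.004,0,0,0,0],[0,0.004,0,0,0,0],[0,0.004,0,0,0,0]]]}}

```text
t: 16.88
eef_pos: [527.4, -178.2, 24.6]
eef_rot: [0.598, 0.801, -0.0, 0.0]
wrist_force: [-3.2, -0.3, 7.1]
grip_width: 0.512
grip_force: 30.0
```

Emit:
{"name": "drive_tool", "arguments": {"deltas": [[[0,0.002,0,0,0,0],[0,0.004,0,0,0,0],[0,0.004,0,0,0,0],[0,0.004,0,0,0,0]]]}}

```text
t: 17.38
eef_pos: [527.6, -178.1, 24.6]
eef_rot: [0.598, 0.801, -0.001, -0.0]
wrist_force: [-3.1, -1.4, 7.0]
grip_width: 0.51
grip_force: 30.0
```

Emit:
{"name": "drive_tool", "arguments": {"deltas": [[[0,0.003,0,0,0,0],[0,0.006,0,0,0,0],[0,0.006,0,0,0,0],[0,0.006,0,0,0,0]]]}}

```text
t: 17.88
eef_pos: [527.8, -178.1, 24.6]
eef_rot: [0.598, 0.801, -0.001, -0.0]
wrist_force: [-4.6, -1.6, 7.8]
grip_width: 0.503
grip_force: 30.0
```

```bash
python3 - <<'E'
from h import *
r=snap('wrist','wq1'); r2=snap('side','sq1');o=env.get_obs();e=o['eef_pos'];print(e,o['wrist_force'],o['ft_torque'])
c=np.array([526.4,-177.7]);y=.2895
t=[c[0]-46*np.cos(y),c[1]-46*np.sin(y),8]
u,v=proj('wq1',t).astype(int);a,b=proj('sq1',t).astype(int);print(u,v,a,b)
A=cv2.resize(r['color'][90:210,150:320],(680,480),interpolation=cv2.INTER_CUBIC)
cv2.imwrite('pics/q1.png',A[:,:,::-1]); cv2.imwrite('pics/q2.png',cv2.resize(r2['color'][b-30:b+30,a-40:a+40,::-1],None,fx=8,fy=8,interpolation=cv2.INTER_CUBIC))
E
```

```text
[ 527.77913613 -178.13630627   24.60599195] [-4.32980251 -1.68740594  8.12961293] [-0.24521081  0.89538135  0.001601  ]
190 214 291 180
```

View pics/q1.png

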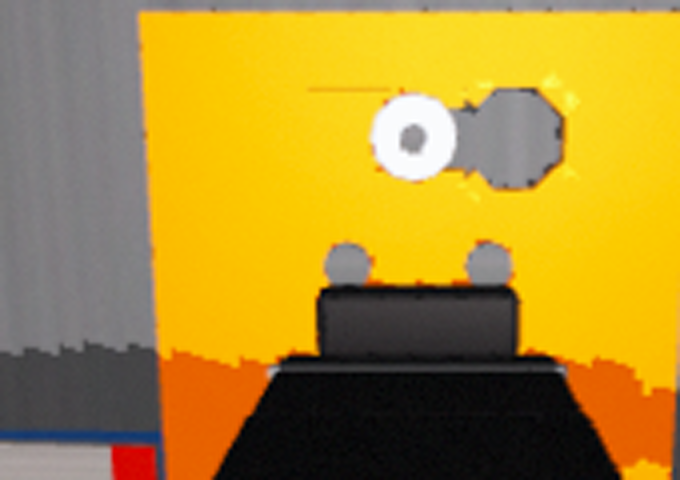

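Emit:
{"name": "drive_tool", "arguments": {"deltas": [[[0,0.003,0,0,0,0],[0,0.006,0,0,0,0],[0,0.006,0,0,0,0],[0,0.006,0,0,0,0]]]}}

```text
t: 18.48
eef_pos: [527.8, -178.1, 24.6]
eef_rot: [0.598, 0.801, -0.002, -0.001]
wrist_force: [-4.6, -1.0, 9.7]
grip_width: 0.507
grip_force: 30.0
```

View pics/q2.png

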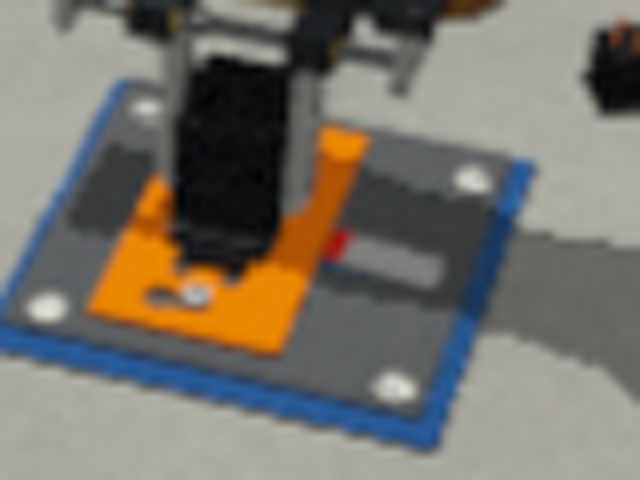

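The position has stalled with the force still rising, so it is against the end. I'll relax the press and pull back lightly to feel whether the tongue bars it.

Emit:
{"name": "drive_tool", "arguments": {"deltas": [[[0,-0.008,-0.004,0,0,0],[0,-0.016,-0.004,0,0,0],[0,-0.016,-0.004,0,0,0],[0,-0.016,-0.004,0,0,0]]]}}

```text
t: 18.98
eef_pos: [527.7, -178.0, 24.7]
eef_rot: [0.598, 0.801, -0.0, 0.0]
wrist_force: [-1.3, -1.9, 1.2]
grip_width: 0.51
grip_force: 30.0
```

Emit:
{"name": "drive_tool", "arguments": {"deltas": [[[0,-0.01,0,0,0,0],[0,-0.018,0,0,0,0],[0,-0.018,0,0,0,0],[0,-0.018,0,0,0,0]]]}}

```text
t: 19.48
eef_pos: [525.6, -177.6, 24.7]
eef_rot: [0.598, 0.802, 0.001, 0.0]
wrist_force: [1.2, 1.0, -1.7]
grip_width: 0.512
grip_force: 30.0
```

Emit:
{"name": "drive_tool", "arguments": {"deltas": [[[0,-0.006,0,0,0,0],[0,-0.012,0,0,0,0],[0,-0.012,0,0,0,0],[0,-0.012,0,0,0,0]]]}}

```text
t: 19.98
eef_pos: [525.5, -177.8, 24.9]
eef_rot: [0.598, 0.802, 0.002, 0.001]
wrist_force: [4.3, 1.4, -6.4]
grip_width: 0.508
grip_force: 30.0
```

Barred: it stops at 525.5 while the pull grows to about 4.5 N, so the tongue is up. I'll push it lightly home again and let go.

Emit:
{"name": "drive_tool", "arguments": {"deltas": [[[0,0.01,0.001,0,0,0],[0,0.02,0.002,0,0,0],[0,0.031,0.002,0,0,0],[0,0.031,0.002,0,0,0],[0,0.031,0.002,0,0,0]]]}}

```text
t: 20.6
eef_pos: [526.3, -178.1, 24.6]
eef_rot: [0.598, 0.801, -0.001, -0.001]
wrist_force: [-0.8, 1.1, 4.8]
grip_width: 0.51
grip_force: 30.0
```

Emit:
{"name": "drive_tool", "arguments": {"deltas": [[[0,0.004,-0.002,0,0,0],[0,0.008,-0.002,0,0,0],[0,0.012,-0.002,0,0,0],[0,0.012,-0.002,0,0,0],[0,0.012,-0.002,0,0,0]]]}}

```text
t: 21.22
eef_pos: [527.8, -178.0, 24.6]
eef_rot: [0.598, 0.801, -0.001, -0.001]
wrist_force: [-4.1, -1.4, 5.7]
grip_width: 0.506
grip_force: 30.0
```

Emit:
{"name": "drive_tool", "arguments": {"deltas": [[[0,-0.006,-0.003,0,0,0],[0,-0.006,-0.003,0,0,0],[0,-0.006,-0.003,0,0,0]]]}}

```text
t: 21.6
eef_pos: [527.7, -177.9, 24.7]
eef_rot: [0.598, 0.801, -0.001, -0.001]
wrist_force: [-2.7, -2.6, -2.8]
grip_width: 0.507
grip_force: 30.0
```

Emit:
{"name": "drive_tool", "arguments": {"deltas": [[[0,0,0,0,0,0],[0,0,0,0,0,0],[0,0,0,0,0,0],[0,0,0,0,0,0],[0,0,0,0,0,0],[0,0,0,0,0,0],[0,0,0,0,0,0],[0,0,0,0,0,0]]], "hand": 1}}

```text
t: 22.6
eef_pos: [528.6, -177.3, 25.2]
eef_rot: [0.598, 0.802, 0.0, 0.0]
wrist_force: [-0.2, 0.7, 0.5]
grip_width: 1.002
grip_force: 0.0
```

Emit:
{"name": "drive_tool", "arguments": {"deltas": [[[0,0,-0.1,0,0,0],[0,0,-0.25,0,0,0],[0,0,-0.45,0,0,0],[0,0,-0.7,0,0,0],[0,0,-0.9,0,0,0],[0,0,-0.9,0,0,0],[0,0,-0.9,0,0,0]]]}}

```text
t: 23.48
eef_pos: [528.0, -177.4, 160.1]
eef_rot: [0.598, 0.802, -0.0, -0.0]
wrist_force: [-0.6, -0.2, -0.8]
grip_width: 1.001
grip_force: 0.0
```

Emit:
{"name": "drive_tool", "arguments": {"deltas": [[[-0.2,0,0,0,0,0],[-0.4,0,0,0,0,0],[-0.6,0,0,0,0,0],[-0.6,0,0,0,0,0],[-0.6,0,0,0,0,0],[-0.6,0,0,0,0,0]]]}}

```text
t: 24.22
eef_pos: [553.9, -261.8, 159.9]
eef_rot: [0.597, 0.802, 0.0, -0.001]
wrist_force: [0.1, 0.4, 0.0]
grip_width: 1.004
grip_force: 0.0
```

```bash
python3 - <<'E'
from h import *
r=snap('wrist','wf'); o=env.get_obs();print(o['t'],o['eef_pos'],o['wrist_force'])
u,v=proj('wf',[526,-178,10]).astype(int);print(u,v)
v0=max(0,v-95);u0=u-120
print(u0,v0); cv2.imwrite('pics/f.png',cv2.resize(r['color'][v0:v0+180,u0:u0+240,::-1],None,fx=3.3,fy=3.3,interpolation=cv2.INTER_CUBIC))
E
```

```text
24.275 [ 554.06575532 -262.05898092  160.14891424] [ 0.49782482 -0.93469329  0.4602491 ]
252 99
132 4
```

View pics/f.png

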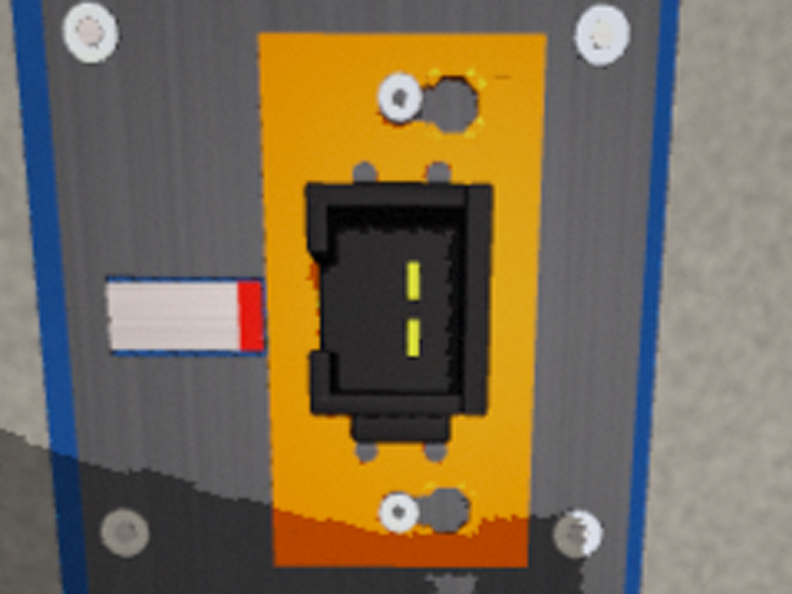

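The final view shows both heads at the slot ends, at (400,97) and (398,512). The red tip at (250,316) is fully clear behind the rear edge. Handing in.

```bash
python3 -c "
from h import *
print(env.hand_in())"
```

```text
the job is handed in; nothing more can be done
None
```

The cradle is flat on its mount and slid fully home, with the spring tongue up behind it (a light pull back was barred); I let go of it, touched nothing else on the counter, and handed the job in at about 24 s.

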